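Shift the part tray from its dock into the inspection hood

ROBOT

A 6-joint arm with a two-finger parallel gripper is mounted at the origin on a cart in front of the work surface, level with it; the furniture and walls round the work are solid. World frame = base frame: x ahead of the robot, y to its left, z up, the work surface at z = 0. Lengths are in m, angles in rad, forces in N, time in s.
With the tool pointing down it reaches from about 0.35 to 0.775 m from the base axis. Payload 5.5 kg.
Tool frame: the origin (TCP) lies at the very end of the fingers, on their centre line; the grasp point (between the pads) lies 19 mm behind it (env.grip_depth is the distance from the TCP to the grasp point, in m); z points along the fingers, y is the direction in which the jaws open and shut (so a half turn about z gives the same grasp; the last joint's range is limited). The gripper opens to 85 mm and grips with 20 to 120 N. Pads are 22 mm wide; open, the fingers measure 114 mm over their backs; the gripper's body (76 mm by 85 mm) begins 54 mm behind the grasp point. The pads swing forward as they close: fully open they stand 13 mm farther back than shut.
Start: joints at [-1.424, 0.313, 0.046, 1.304, 0, 1.431], TCP at [0.163, -0.552, 0.231] pointing down, gripper open.
Joint ranges: [-2.76, 2.76], [-0.86, 1.69], [-1.03, 1.26], [-2.2, 2.34], [-1.47, 1.5], [-3.14, 3.14]. Speed limits (rad/s): [2.57, 2.57, 3.14, 3.14, 3.14, 3.14].

INTERFACE

Orientations are given as a unit quaternion [w, x, y, z].
In Python, from workcell import env gives the robot as it stands.
- The arm moves only by the tool step_arm, never from a script. Its argument "series" is a list of rows, each a list of 3 entries, a list of its own where there are three numbers: the shift along the world's x, y, z in cm, then the turn about the world's z in rad, then the closure in counts, from 0 (fully open) to 255 (shut). A call has 1 to 5 rows; each row is the pose to reach, as a shift and turn from the pose measured when the call began; what a row does not reach only later rows make up. A row lasts 1/8 s, in which the tool goes at most 62.5 mm and 10.7 degrees, less where a joint would pass 70% of its speed; a pose out of reach is approached as far as the arm can. A call with a gripper value outside its range is refused whole. The fingers move at their own pace and stop on an object; "newtons" is the grip in N (left out, the last holds). Time passes only in rows, so rows that repeat a pose let the fingers close. It gives the time, the measured TCP pose, the force and the opening at its end, in the units of the state.
- env.get_state(): the state, without advancing time (a new reading comes with each control period).
- env.read_camera(name): name is "scene" or "top" or "wrist"; returns a dict with "frame" (480x640x3 uint8, red, green, blue), "vertical_fov" (degrees; the focal length in pixels is half the picture's height over the tangent of half this angle, whatever the lens; pixels are square), "cx", "cy" (the principal point, pixels), "camera_from_world" (4x4, takes a point from world to camera coordinates). Camera axes: x right, y down, z forward; pixel columns grow to the right and rows downward; lengths in m; the calibration is good to about 2 mm. A picture is of the moment at which its call begins. There is no depth.
- env.hand_in(): hands the job in, once; it reports no verdict.
The state is a dict: "clock": time; "joint_pos": joint angles; "qvel": joint speeds; "tau": joint torques, N m; "tcp_pos": TCP position; "orientation": TCP orientation; "wrist_force": force on the tool from outside, world axes, zero at the start; "ft_torque": the same for the moment, N m; "finger_gap": finger opening in m.
Only numpy, scipy, OpenCV 4.12 (cv2) and the standard library are available. Lean on these libraries where they do the work, as an engineer would, in place of code of your own. Each camera call takes 0.05 s, during which the arm holds its last target.

TASK

The blue part tray with the steel bolt in it is parked in the low storage dock with only its orange-tab end sticking out. Draw it out by the orange tab, let it stand on the open bench and let go of it, then go round to its other end and push it, orange end first, under the inspection hood until it gently meets the back stop. Keep the tray flat on the bench all the way (slide it, do not lift it or ram the stop), keep the bolt in it and leave the loose tin, bottle and nut alone.

Things in the scene. Friction and masses are not known exactly. Their poses are not given: they have to be found in the camera images.
- tray: Loose blue open tray, 100 (x) x 160 (y) mm, floor 6 mm thick, rim walls 4 mm thick and 20 mm high all round; about 0.45 kg (weighs 0.3 to 0.65 kg); sliding it takes roughly 2 to 9 N. Origin: centre of its underside. Its own -y axis points to the nose (orange tab), +y to the tail (black tab). Slides on the bench.
- nose_tab (a point): Centre of the top of the orange upright tab at the tray's nose: the tab is 10 mm thick across the tray (x), 28 mm long along it (y), top 44 mm above the bench, standing on a foot 24 x 34 mm whose top is 10 mm above the bench; its centre is 58 mm from the tray's centre, 22 mm from the outer face of the nose end wall. Parked, its centre is 26 to 38 mm outside the dock's roof edge.
- tail_tab (a point): Centre of the top of the black tab at the tray's tail, same shape and size, 58 mm from the tray's centre on the +y side. Under the dock roof at the start; under the hood roof once the tray is home.
- tray_nose (a point): Foot of the nose end wall's outer face, mid-width, on the bench (80 mm from the tray's centre along its -y). This meets the hood's back stop.
- tray_tail (a point): Foot of the tail end wall's outer face, mid-width, on the bench (80 mm from the tray's centre along its +y). The wall is 20 mm high and is where shut fingers can push.
- bolt: Steel hex bolt lying loose in the tray, 71 mm long, head 27 mm across, 24 mm high. Origin: its underside centre.
- dock_mouth (a point): Fixed storage dock (grey side walls, green roof): on the bench, mid-width, below the front edge of its roof. Its own -y axis points straight out of the mouth. Inside 108 mm wide, 58 mm high under the roof, roof 4 mm thick, 126 mm deep along +y, closed at the back.
- hood_mouth (a point): Fixed inspection hood (grey side walls, yellow roof with a round magnifier window): on the bench, mid-width, below the front edge of its roof. Its own -y axis points straight in. Inside 108 mm wide, 58 mm high; roof 4 mm thick, window bezel up to 74 mm above the bench. Two 30 mm high guide wings, flaring out to about 140 mm apart, stand up to 33 mm in front of the mouth.
- hood_stop (a point): Foot of the hood's rigid back wall (the stop), mid-width, on the bench, 152 mm in from hood_mouth; axes as hood_mouth. With the tray home its tail wall still stands 8 mm out of the roof edge.
- paste_tin: Loose green and white tin, 63 mm across, 31 mm high; bystander. Origin: underside centre.
- threadlock: Loose red bottle with a black cap, 26 x 40 x 118 mm, upright; bystander. Origin: underside centre.
- nut: Loose dark grey hex nut lying flat, 24 x 27 mm, 13 mm high; bystander. Origin: underside centre.

How it is judged:
By the outcome, as a careful person would: the job done as asked, in the order asked, and still so for the second after the job is handed in, with the robot touching nothing.
It also fails if it takes over 56 s, if anything falls off the work surface, if the arm or the gripper's body presses on something with over 40 N, if the wrist force passes 120 N, or if a joint passes its speed limit or range.

## Working session

There is one attempt and no reset: what is moved stays moved. The work goes in short steps, Python scripts to look and compute and a tool call to move; the robot and the scene stay as the last step left them, time stands still between calls to the robot, and variables do not carry over. Pictures are saved under pics/ and viewed, and the job is handed in when it is done.

Besides the shell and the picture viewer there is one more tool, called after "Emit:" as name(argument=value, ...) on one line, values as JSON. step_arm: Moves the arm, as the interface text tells. Its arguments: {"type":"object","properties":{"series":{"type":"array"},"newtons":{"type":"number"}},"required":["series"]}

```bash
mkdir -p pics; ls; cat > h.py <<'E'
import numpy as np, cv2
from workcell import env
def snap(name,fn):
    d=env.read_camera(name); cv2.imwrite('pics/'+fn,cv2.cvtColor(d['frame'],cv2.COLOR_RGB2BGR)); return d
def K(d):
    f=240/np.tan(np.radians(d['vertical_fov'])/2); return f,d['cx'],d['cy']
def ray(d,u,v,z):
    f,cx,cy=K(d); T=np.array(d['camera_from_world']); R=T[:3,:3]; c=-R.T@T[:3,3]
    r=R.T@np.array([(u-cx)/f,(v-cy)/f,1]); return c+r*(z-c[2])/r[2]
def proj(d,p):
    f,cx,cy=K(d); T=np.array(d['camera_from_world']); q=T[:3,:3]@np.array(p)+T[:3,3]; return f*q[0]/q[2]+cx,f*q[1]/q[2]+cy
E
python3 - <<'E'
from h import *
import pickle
D={}
for n in ['scene','top','wrist']:
    D[n]=snap(n,n+'0.png'); d=D[n]; T=np.array(d['camera_from_world']); print(n,d['vertical_fov'],d['cx'],d['cy'],-T[:3,:3].T@T[:3,3])
pickle.dump(D,open('d0.pkl','wb'))
print(env.get_state())
E
```

```text
pics
scene 44.60278830033654 308.82403756795276 236.61174557293228 [-0.23458043 -0.9246271   0.63690122]
top 54.816041868324284 317.8739098836564 235.2754073003108 [ 0.41384571 -0.11635399  1.00195527]
wrist 62.037435207197625 319.58648375131924 240.7077810212512 [ 0.23552203 -0.52992198  0.37352167]
{'clock': 0.15, 'joint_pos': array([-1.42360972e+00,  3.13813515e-01,  4.51992878e-02,  1.30360408e+00,
        2.76103591e-06,  1.43123024e+00]), 'qvel': array([-0.00055883, -0.00260811,  0.00363886,  0.00053783,  0.00091999,
       -0.00022811]), 'tau': array([ 7.59018167e-04, -4.81066775e+01,  2.98814499e+01,  1.39292449e-02,
       -2.01190001e-04, -9.37867917e-07]), 'tcp_pos': array([ 0.16258287, -0.55111461,  0.23060528]), 'orientation': array([-7.10992138e-04,  9.89738957e-01,  1.42885592e-01, -1.32855153e-06]), 'wrist_force': array([-0.10417768, -0.25034029, -0.25055559]), 'ft_torque': array([ 0.02781201,  0.03633677, -0.01359125]), 'finger_gap': 0.08533033914031653}
```

View pics/top0.png

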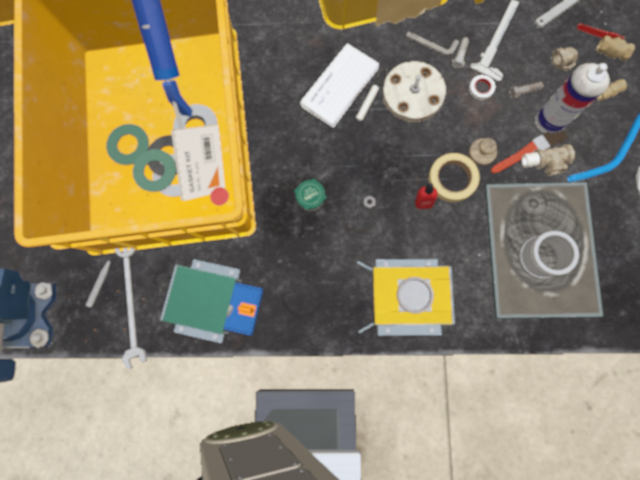

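View pics/scene0.png

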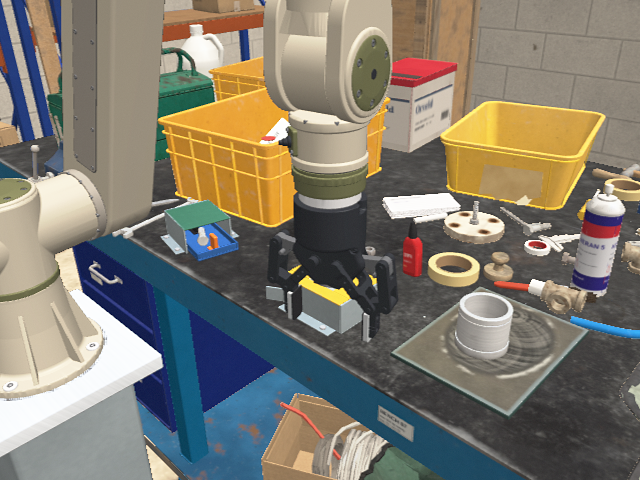

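View pics/wrist0.png

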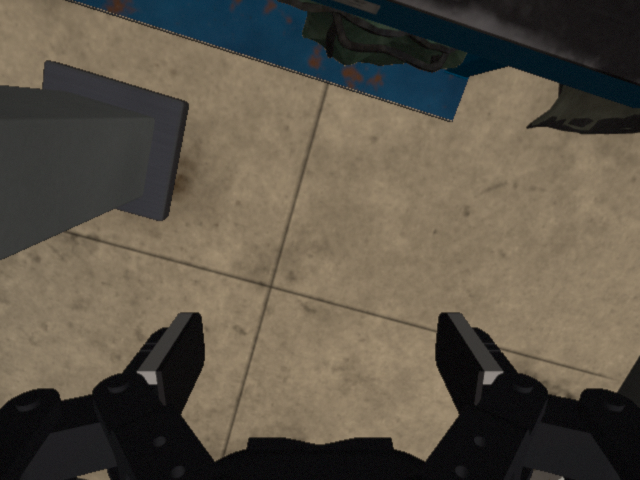

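```bash
python3 - <<'E'
from h import *
import pickle
D=pickle.load(open('d0.pkl','rb')); d=D['top']; im=d['frame']
c=cv2.resize(im[230:360,140:480],None,fx=2.3,fy=2.3,interpolation=cv2.INTER_CUBIC)
cv2.imwrite('pics/c0.png',cv2.cvtColor(c,cv2.COLOR_RGB2BGR))
hsv=cv2.cvtColor(im,cv2.COLOR_RGB2HSV)
def comp(lo,hi,box,z,nm):
    m=cv2.inRange(hsv,np.array(lo),np.array(hi)); q=np.zeros_like(m); x0,y0,x1,y1=box; q[y0:y1,x0:x1]=m[y0:y1,x0:x1]
    cs,_=cv2.findContours(q,cv2.RETR_EXTERNAL,cv2.CHAIN_APPROX_NONE); k=max(cs,key=cv2.contourArea)
    r=cv2.minAreaRect(k); b=cv2.boxPoints(r); print(nm,cv2.contourArea(k),r)
    W=np.array([ray(d,u,v,z) for u,v in b]); print(np.round(W,4)[:,:2].tolist(),'c',np.round(W.mean(0),4))
    for i in range(2): e=W[i+1]-W[i]; print('  edge',np.linalg.norm(e).round(4),np.degrees(np.arctan2(e[1],e[0])).round(2))
comp([60,80,40],[90,255,255],[150,250,250,350],.062,'dockroof')
comp([20,120,120],[35,255,255],[360,255,470,340],.062,'hoodroof')
comp([100,120,80],[125,255,255],[225,270,275,345],.02,'tray')
comp([5,150,150],[18,255,255],[225,290,275,330],.044,'tab')
comp([60,80,40],[90,255,255],[290,170,330,215],.031,'tin')
comp([170,120,80],[180,255,255],[405,175,445,215],.08,'bottle')
print(ray(d,369,202,.013))
E
```

```text
dockroof 3178.5 ((199.3235321044922, 299.7059326171875), (60.14883804321289, 57.48093795776367), 14.03624439239502)
[[0.4181, 0.2318], [0.5312, 0.2083], [0.4993, 0.0862], [0.3881, 0.112]] c [0.4592 0.1596 0.062 ]
  edge 0.1155 -11.74
  edge 0.1262 -104.64
hoodroof 4153.5 ((411.7877197265625, 295.0029296875), (57.035743713378906, 77.78721618652344), 89.21517944335938)
[[0.5199, -0.1937], [0.5196, -0.3503], [0.4065, -0.3447], [0.4061, -0.1915]] c [ 0.463 -0.27   0.062]
  edge 0.1566 -90.09
  edge 0.1133 177.2
tray 1320.0 ((243.0182647705078, 308.6233825683594), (29.786399841308594, 49.474143981933594), 13.392498016357422)
[[0.3985, 0.1198], [0.4989, 0.0978], [0.4834, 0.0355], [0.3837, 0.0585]] c [0.4411 0.0779 0.02  ]
  edge 0.1028 -12.35
  edge 0.0642 -103.99
tab 109.5 ((246.11769104003906, 309.0294189453125), (14.794672966003418, 9.216353416442871), 14.03624439239502)
[[0.4339, 0.0838], [0.452, 0.0795], [0.4443, 0.0496], [0.4263, 0.054]] c [0.4391 0.0667 0.044 ]
  edge 0.0187 -13.24
  edge 0.0309 -104.42
tin 659.5 ((310.216796875, 193.74777221679688), (28.503843307495117, 29.256418228149414), 48.8140754699707)
[[0.6886, -0.0222], [0.7312, -0.0706], [0.6818, -0.1109], [0.6399, -0.0628]] c [ 0.6853 -0.0666  0.031 ]
  edge 0.0644 -48.62
  edge 0.0638 -140.8
bottle 5.5 ((429.20001220703125, 192.60003662109375), (4.427188873291016, 9.486833572387695), 71.56504821777344)
[[0.6702, -0.302], [0.6761, -0.3206], [0.6672, -0.323], [0.6612, -0.3044]] c [ 0.6687 -0.3125  0.08  ]
  edge 0.0195 -72.26
  edge 0.0092 -165.34
[ 0.66869251 -0.19468198  0.013     ]
```

View pics/c0.png

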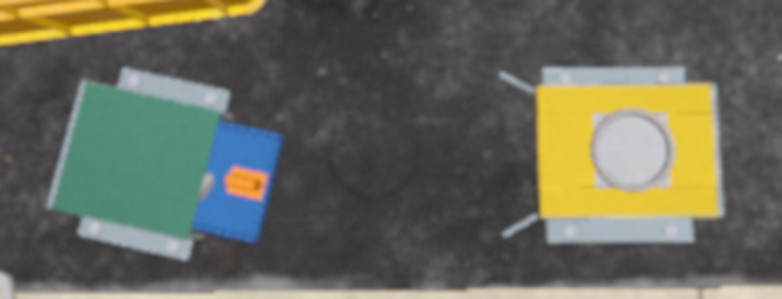

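```bash
cat >> h.py <<'E'
def mask(im,lo,hi,box):
    hsv=cv2.cvtColor(im,cv2.COLOR_RGB2HSV); m=cv2.inRange(hsv,np.array(lo),np.array(hi)); q=np.zeros_like(m); x0,y0,x1,y1=box; q[y0:y1,x0:x1]=m[y0:y1,x0:x1]
    q=cv2.morphologyEx(q,cv2.MORPH_CLOSE,np.ones((5,5)))
    cs,_=cv2.findContours(q,cv2.RETR_EXTERNAL,cv2.CHAIN_APPROX_NONE); return max(cs,key=cv2.contourArea)
def sides(d,k,z,nm):
    """fit 4 sides of convex quad contour in world plane z; return lines"""
    P=np.array([ray(d,u,v,z)[:2] for u,v in k[:,0,:]])
    r=cv2.minAreaRect((P*1000).astype(np.float32)); b=cv2.boxPoints(r)/1000; c=b.mean(0); L=[]
    for i in range(4):
        a,e=b[i],b[(i+1)%4]; t=(e-a)/np.linalg.norm(e-a); n=np.array([-t[1],t[0]])
        s=(P-a)@t; dd=abs((P-a)@n); sel=(dd<.006)&(s>.12*np.linalg.norm(e-a))&(s<.88*np.linalg.norm(e-a))
        vx,vy,x,y=cv2.fitLine((P[sel]*1000).astype(np.float32),cv2.DIST_HUBER,0,.01,.01).ravel()
        ang=np.degrees(np.arctan2(vy,vx))%180; print(nm,'side mid',np.round([x/1000,y/1000],4),'ang',round(ang,2),'n',sel.sum()); L.append((x/1000,y/1000,ang))
    return L,r
E
python3 - <<'E'
from h import *
import pickle
D=pickle.load(open('d0.pkl','rb')); d=D['top']; im=d['frame']
sides(d,mask(im,[60,80,40],[90,255,255],[150,250,250,350]),.062,'dock')
sides(d,mask(im,[20,120,120],[35,255,255],[360,255,470,340]),.062,'hood')
print([proj(d,(0.463,y,0)) for y in (-.16,-.19)])
# wings pixel tips at crop(502,72),(505,236) top z .03
for x,y in ((502,72),(505,236)): print(ray(d,140+x/2.3,230+y/2.3,.03))
E
```

```text
dock side mid [0.437 0.104] ang 166.6 n 42
dock side mid [0.513 0.146] ang 76.58 n 44
dock side mid [0.4729 0.2185] ang 166.84 n 41
dock side mid [0.4064 0.1729] ang 78.08 n 45
hood side mid [ 0.4619 -0.3445] ang 179.49 n 44
hood side mid [ 0.5169 -0.2541] ang 89.13 n 58
hood side mid [ 0.4635 -0.1934] ang 179.81 n 43
hood side mid [ 0.4085 -0.2655] ang 90.64 n 59
[(np.float64(355.32645810594136), np.float64(296.96033824549124)), (np.float64(369.365370518041), np.float64(296.7774847744993))]
[ 0.53602348 -0.16678327  0.03      ]
[ 0.38889397 -0.16549718  0.03      ]
```

Emit:
step_arm(series=[[[4,6,0],0.15,130],[[8,12,-1],0.3,130],[[12,18,-2],0.45,130],[[15,24,-3],0.6,130],[[18,30,-4],0.75,130]])

```text
clock: 0.78
tcp_pos: [0.3246, -0.2853, 0.1962]
orientation: [-0.001, 0.867, 0.497, -0.0]
wrist_force: [1.4, -0.9, 0.4]
finger_gap: 0.042
```

Emit:
step_arm(series=[[[2,6,-1],0.06,140],[[4,12,-2],0.12,140],[[6,18,-3],0.18,140],[[8,24,-4],0.24,140],[[10,29,-5],0.29,140]])

```text
clock: 1.4
tcp_pos: [0.4249, 0.0064, 0.1462]
orientation: [-0.0, 0.786, 0.618, 0.0]
wrist_force: [1.4, -0.5, 0.8]
finger_gap: 0.0384
```

Emit:
step_arm(series=[[[0.7,3,0],0,140],[[1.4,6.2,0],0,140],[[1.4,6.2,0],0,140]])

```text
clock: 1.78
tcp_pos: [0.4388, 0.0701, 0.1459]
orientation: [-0.0, 0.785, 0.62, -0.0]
wrist_force: [-0.3, 0.7, 0.6]
finger_gap: 0.0383
```

```bash
python3 - <<'E'
from h import *
s=env.get_state(); print(s['clock'],s['tcp_pos'],s['orientation'],s['finger_gap'])
d=snap('wrist','w1.png'); im=d['frame']
k=mask(im,[5,150,120],[18,255,255],[0,0,640,480]); print(cv2.contourArea(k),cv2.minAreaRect(k))
sides(d,k,.044,'tab')
r=cv2.minAreaRect(k); print(ray(d,*r[0],.044))
k=mask(im,[100,120,60],[125,255,255],[0,0,640,480]);sides(d,k,.02,'tray')
k=mask(im,[60,80,40],[90,255,255],[0,0,640,480]);sides(d,k,.062,'dock')
E
```

```text
1.775 [0.43878065 0.07006748 0.14591135] [-2.97311457e-04  7.84802934e-01  6.19745317e-01 -9.39749369e-05] 0.038325531043789614
14168.0 ((584.5, 99.5), (199.0, 109.0), 90.0)
tab side mid [0.5858 0.1202] ang 96.21 n 160
tab side mid [0.636  0.0523] ang 142.99 n 23
tab side mid [0.638 0.118] ang 90.07 n 119
tab side mid [0.6024 0.1669] ang 4.65 n 73
[0.60733291 0.11702596 0.044     ]
tray side mid [0.4065 0.0574] ang 166.56 n 47
tray side mid [0.4272 0.0592] ang 150.35 n 9
tray side mid [0.4141 0.0981] ang 166.56 n 58
tray side mid [0.3894 0.0788] ang 77.43 n 43
dock side mid [0.4409 0.101 ] ang 166.56 n 151
dock side mid [0.5106 0.1375] ang 76.71 n 151
dock side mid [0.4672 0.1982] ang 166.57 n 173
dock side mid [0.4004 0.1571] ang 75.55 n 157
```

View pics/w1.png

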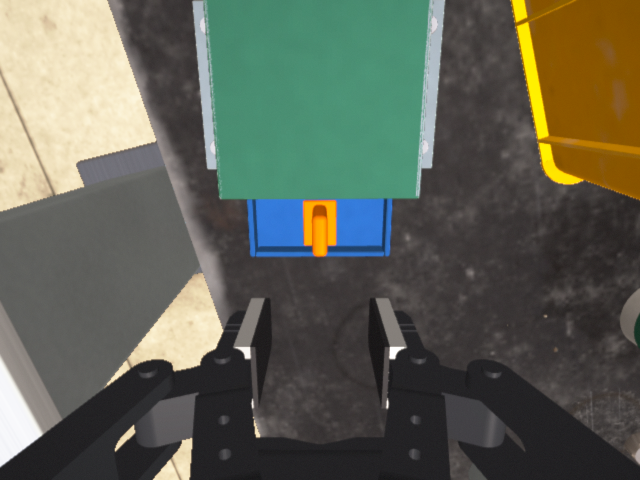

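```bash
python3 - <<'E'
from h import *
im=cv2.imread('pics/w1.png'); cv2.imwrite('pics/w1c.png',cv2.resize(im[190:270,260:380],None,fx=6,fy=6,interpolation=cv2.INTER_CUBIC))
E
```

```text
(no output)
```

View pics/w1c.png

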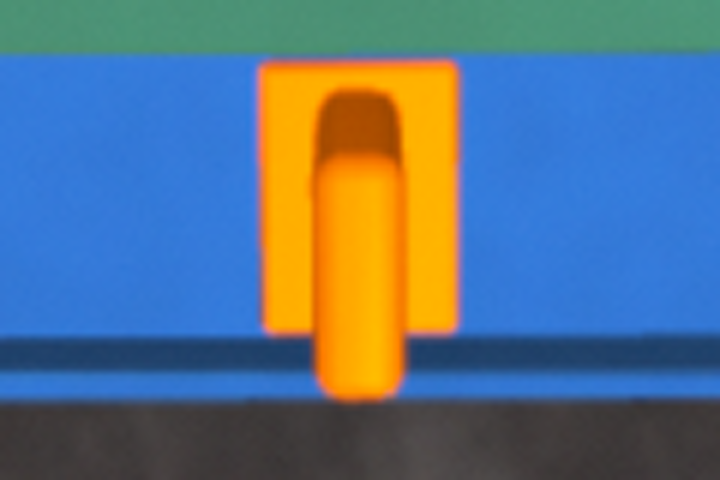

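```bash
python3 - <<'E'
from h import *
d=env.read_camera('wrist'); s=env.get_state()
p=ray(d,320.1,236,.044); a=ray(d,320.1,190+155/6,.044); b=ray(d,320.1,190+398/6,.044)
print(p,np.linalg.norm(a-b), 'foot',ray(d,320.1,190+197/6,.010),'delta cm',(p-s['tcp_pos'])*100)
print('front wall foot',ray(d,320,190+402/6,.02), 'roof edge', ray(d,320,190+53/6,.062),ray(d,(218+421)/2,198,.062))
E
```

```text
[0.43900805 0.07124339 0.044     ] 0.02712645942880325 foot [0.43897423 0.07090645 0.01      ] delta cm [  0.05361712   0.2907277  -10.19328247]
front wall foot [0.43361477 0.04893818 0.02      ] roof edge [0.44542482 0.0983327  0.062     ] [0.44525833 0.09887431 0.062     ]
```

Emit:
step_arm(series=[[[0,0.3,-3],0,140],[[0,0.3,-6],0,140],[[0,0.3,-9],0,140],[[0,0.3,-9.3],0,140],[[0,0.3,-9.3],0,140]])

```text
clock: 2.5
tcp_pos: [0.4387, 0.0706, 0.0535]
orientation: [-0.0, 0.786, 0.618, -0.0]
wrist_force: [0.5, 0.0, -0.8]
finger_gap: 0.0384
```

```bash
python3 - <<'E'
from h import *
s=env.get_state(); print(s['clock'],s['tcp_pos'],s['wrist_force'],s['finger_gap'])
d=snap('wrist','w2.png')
d=snap('scene','s2.png'); im=cv2.imread('pics/s2.png'); cv2.imwrite('pics/s2.png',cv2.resize(im[120:300,140:380],None,fx=3,fy=3))
E
```

```text
2.5 [0.43869813 0.07064784 0.05352162] [ 0.49632005  0.02709964 -0.79893992] 0.038445542469368384
```

View pics/w2.png

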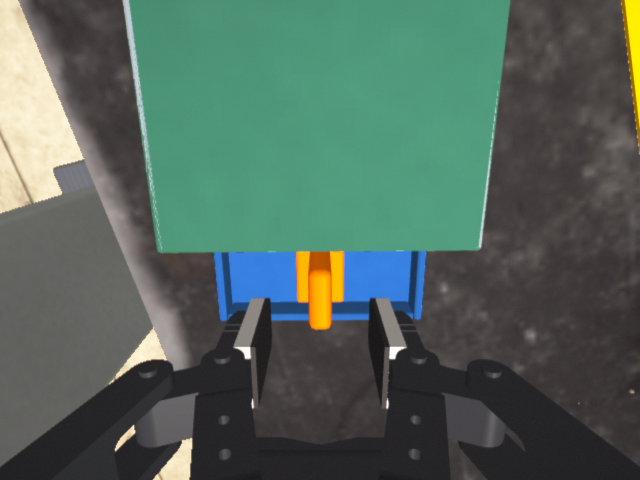

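View pics/s2.png

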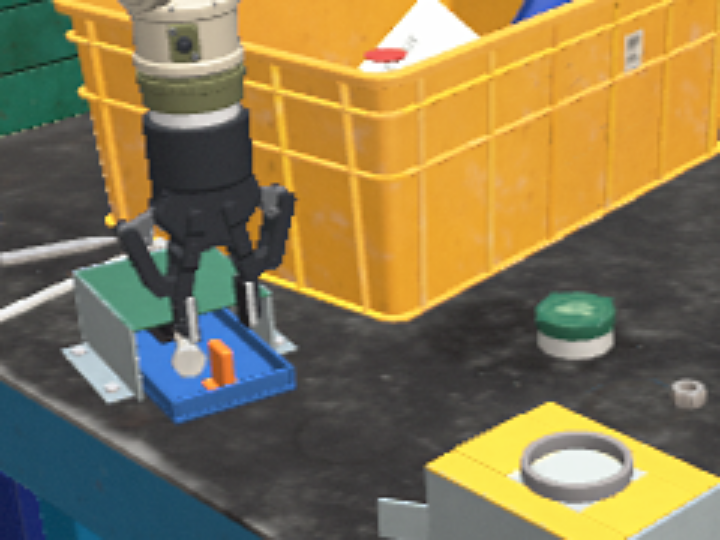

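```bash
python3 - <<'E'
from h import *
import pickle
d=env.read_camera('wrist'); s=env.get_state(); print(s['tcp_pos'])
print('tcp px',proj(d,s['tcp_pos']))
# top face rows: front 329, x 309..331
print('front edge of tab',ray(d,320,329,.044),'L/R',ray(d,309,318,.044),ray(d,331,318,.044), 'wall outer',ray(d,320,320,.02),'roof',ray(d,319,251,.062))
D=pickle.load(open('d0.pkl','rb'))['top']
print('bolt head',ray(D,140+206/2.3,230+185/2.3,.02))
E
```

```text
[0.43964635 0.07107196 0.05420806]
tcp px (np.float64(320.779225695807), np.float64(314.946330595023))
front edge of tab [0.43650292 0.05928427 0.044     ] L/R [0.43317502 0.06556308 0.044     ] [0.44233359 0.06332869 0.044     ] wall outer [0.43450701 0.0507246  0.02      ] roof [0.44595346 0.10003905 0.062     ]
bolt head [0.43722906 0.10642651 0.02      ]
```

Emit:
step_arm(series=[[[0,0.1,-1.2],0,140],[[0,0.1,-2.4],0,140],[[0,0.1,-3.4],0,140],[[0,0.1,-3.6],0,140],[[0,0.1,-3.6],0,140]])

```text
clock: 3.28
tcp_pos: [0.4394, 0.0721, 0.0179]
orientation: [0.0, 0.786, 0.618, 0.0]
wrist_force: [-0.5, -0.2, -1.0]
finger_gap: 0.0387
```

Emit:
step_arm(series=[[[0,0,0],0,180],[[0,0,0],0,220],[[0,0,0],0,255],[[0,0,0],0,255],[[0,0,0],0,255]], newtons=40)

```text
clock: 3.9
tcp_pos: [0.4396, 0.0721, 0.0182]
orientation: [0.001, 0.786, 0.619, 0.0]
wrist_force: [-1.2, 0.1, 5.7]
finger_gap: 0.0087
```

Emit:
step_arm(series=[[[-0.07,-0.3,0],0,255],[[-0.23,-1.0,0],0,255],[[-0.46,-2.0,0],0,255],[[-0.7,-3.0,0],0,255],[[-0.94,-4.0,0],0,255]])

```text
clock: 4.53
tcp_pos: [0.43, 0.0314, 0.0183]
orientation: [0.0, 0.786, 0.618, 0.001]
wrist_force: [1.2, 3.8, 1.3]
finger_gap: 0.0094
```

Emit:
step_arm(series=[[[-0.23,-1.0,0],0,255],[[-0.46,-2.0,0],0,255],[[-0.7,-3.0,0],0,255],[[-0.94,-4.0,0],0,255],[[-1.17,-5.0,0],0,255]])

```text
clock: 5.15
tcp_pos: [0.418, -0.0192, 0.0182]
orientation: [0.0, 0.786, 0.618, 0.001]
wrist_force: [0.5, 4.2, 1.6]
finger_gap: 0.009
```

Emit:
step_arm(series=[[[-0.23,-1.0,0],0,255],[[-0.46,-2.0,0],0,255],[[-0.7,-3.0,0],0,255],[[-0.83,-3.6,0],0,255],[[-0.83,-3.6,0],0,255]])

```text
clock: 5.78
tcp_pos: [0.4094, -0.0564, 0.0182]
orientation: [0.001, 0.786, 0.618, -0.0]
wrist_force: [-0.5, -2.3, 2.0]
finger_gap: 0.0091
```

```bash
python3 - <<'E'
from h import *
s=env.get_state(); print(s['clock'],s['tcp_pos'],s['wrist_force'],s['finger_gap'])
d=snap('top','t3.png')
im=cv2.imread('pics/t3.png'); cv2.imwrite('pics/t3c.png',cv2.resize(im[230:370,140:480],None,fx=2.3,fy=2.3))
d=snap('scene','s3.png'); im=cv2.imread('pics/s3.png'); cv2.imwrite('pics/s3.png',cv2.resize(im[120:320,140:380],None,fx=3,fy=3))
E
```

```text
5.775 [ 0.40938886 -0.05636066  0.01824676] [-0.47519753 -2.28346113  2.02883778] 0.009143753346999213
```

View pics/t3c.png

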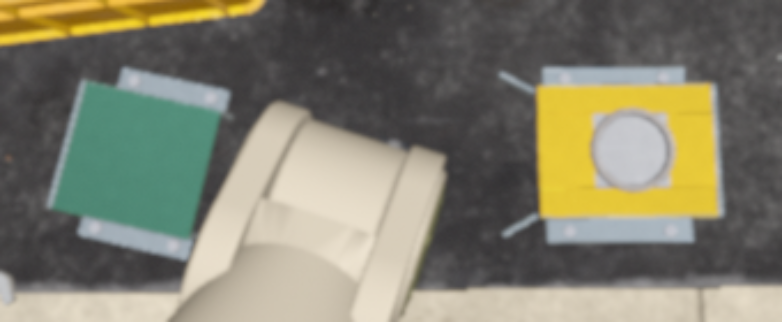

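View pics/s3.png

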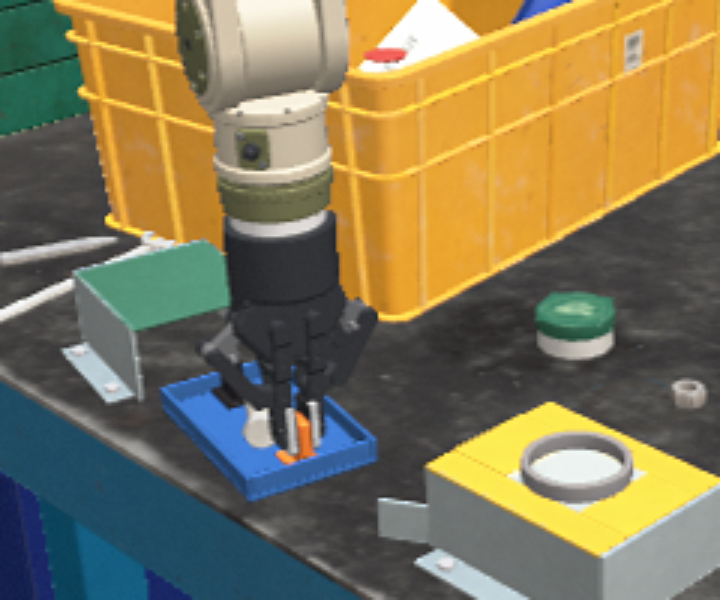

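Emit:
step_arm(series=[[[0.2,-0.3,0],0.01,255],[[0.7,-0.9,0],0.035,255],[[1.4,-1.6,0],0.065,255],[[2.1,-2.4,0],0.095,255],[[2.8,-3.2,0],0.125,255]])

```text
clock: 6.5
tcp_pos: [0.4351, -0.086, 0.0182]
orientation: [-0.002, 0.745, 0.667, -0.001]
wrist_force: [-6.2, 8.0, 14.4]
finger_gap: 0.009
```

Emit:
step_arm(series=[[[0.7,-0.8,0],0.03,255],[[1.4,-1.6,0],0.06,255],[[2.1,-2.4,0],0.09,255],[[2.5,-2.9,0],0.107,255],[[2.5,-2.9,0],0.107,255]])

```text
clock: 7.12
tcp_pos: [0.4594, -0.1141, 0.0182]
orientation: [-0.003, 0.708, 0.707, -0.001]
wrist_force: [-3.0, 3.8, 7.3]
finger_gap: 0.0094
```

```bash
python3 - <<'E'
from h import *
d=snap('wrist','w4.png')
s=env.get_state(); print(s['clock'],s['tcp_pos'],s['orientation'],s['wrist_force'],s['finger_gap'])
E
```

```text
7.175 [ 0.45938741 -0.11413771  0.01826712] [-0.00259156  0.70761343  0.70659435 -0.00096466] [-2.51844004  3.40692463  5.69623728] 0.00936108576349032
```

View pics/w4.png

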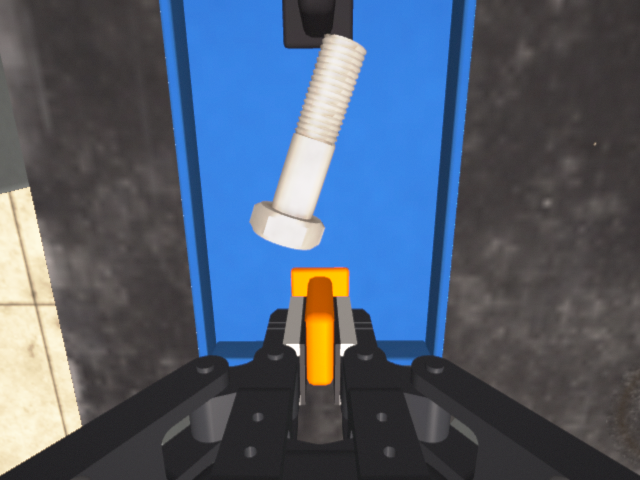

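Emit:
step_arm(series=[[[0.15,-0.1,0],0,255],[[0.33,-0.2,0],0,255],[[0.33,-0.2,0],0,255]])

```text
clock: 7.55
tcp_pos: [0.4599, -0.1145, 0.0183]
orientation: [-0.005, 0.707, 0.707, -0.002]
wrist_force: [-8.6, 4.9, 12.8]
finger_gap: 0.0094
```

Emit:
step_arm(series=[[[0,0,0],0,200],[[0,0,0],0,160],[[0,0,0],0,150],[[0,0,0],0,150]])

```text
clock: 8.05
tcp_pos: [0.46, -0.1146, 0.0182]
orientation: [-0.005, 0.707, 0.707, -0.002]
wrist_force: [0.1, 0.2, -0.7]
finger_gap: 0.0352
```

Emit:
step_arm(series=[[[0,0,1],0,150],[[0,0,3],0,150],[[0,0,6],0,150],[[0,0,10],0,150],[[0,0,13],0,150]])

```text
clock: 8.68
tcp_pos: [0.4605, -0.1148, 0.1505]
orientation: [-0.004, 0.707, 0.707, -0.002]
wrist_force: [0.2, -0.6, -0.4]
finger_gap: 0.0355
```

```bash
python3 - <<'E'
from h import *
d=snap('wrist','w5.png'); s=env.get_state(); print(s['clock'],s['tcp_pos'],s['wrist_force'])
k=mask(d['frame'],[100,120,60],[125,255,255],[0,0,640,480]); sides(d,k,.02,'tray')
e=snap('top','t5.png')
im=cv2.imread('pics/t5.png'); cv2.imwrite('pics/t5c.png',cv2.resize(im[230:370,140:480],None,fx=2.3,fy=2.3))
E
```

```text
8.725 [ 0.46236122 -0.11562684  0.15412486] [ 1.23462939 -0.23505651  2.59586174]
tray side mid [ 0.4095 -0.0547] ang 90.49 n 187
tray side mid [ 0.4686 -0.1361] ang 0.99 n 106
tray side mid [ 0.5087 -0.0537] ang 90.52 n 188
tray side mid [0.4584 0.0227] ang 0.49 n 124
```

View pics/w5.png

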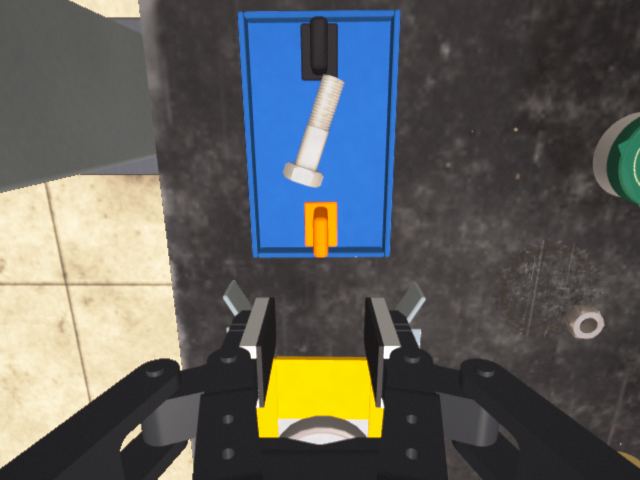

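```bash
python3 - <<'E'
from h import *
d=snap('wrist','w6.png'); s=env.get_state(); print(s['clock'],s['tcp_pos'],s['orientation'],s['wrist_force'])
im=cv2.imread('pics/w6.png'); cv2.imwrite('pics/w6c.png',cv2.resize(im[230:370,210:440],None,fx=3.4,fy=3.4,interpolation=cv2.INTER_CUBIC))
k=mask(d['frame'],[100,120,60],[125,255,255],[0,0,640,480]); sides(d,k,.02,'tray')
import pickle; pickle.dump(d,open('w6.pkl','wb'))
E
```

```text
8.825 [ 0.46147208 -0.11523791  0.15035711] [-0.00283966  0.70706295  0.70714385 -0.00122251] [-0.52464445 -0.77437312 -0.10392378]
tray side mid [ 0.4095 -0.0545] ang 90.5 n 187
tray side mid [ 0.4546 -0.1364] ang 0.85 n 105
tray side mid [ 0.5087 -0.0539] ang 90.5 n 187
tray side mid [0.4632 0.0227] ang 179.94 n 124
```

View pics/w6c.png

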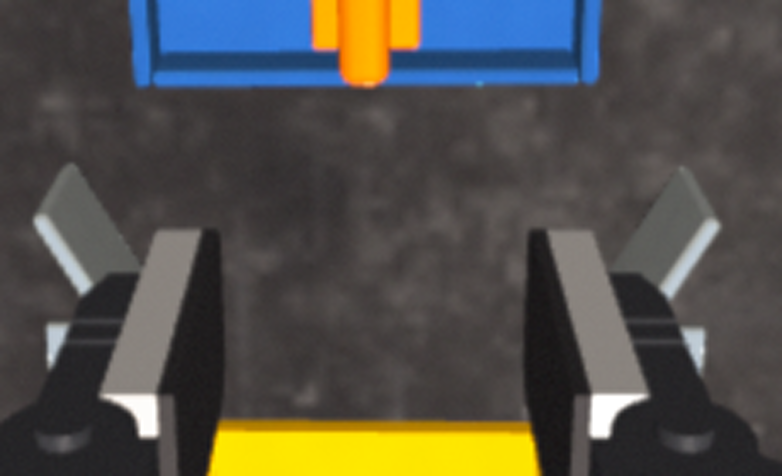

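View pics/t5c.png

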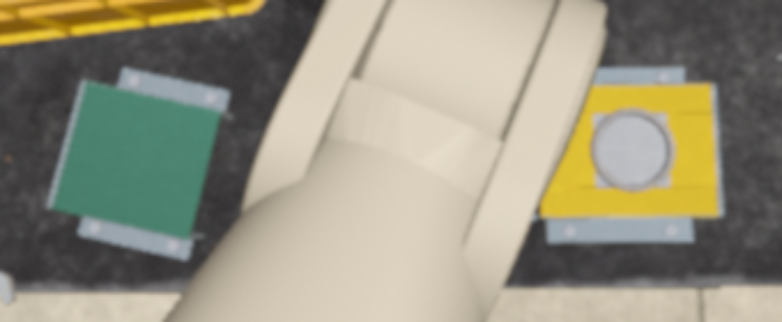

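```bash
python3 - <<'E'
from h import *
import pickle; d=pickle.load(open('w6.pkl','rb'))
g=lambda x,y,z: ray(d,210+x/3.4,230+y/3.4,z)[:2].round(4)
print(g(70,165,0),g(684,168,0),g(35,217,.03),g(720,226,.03)); print((g(70,165,0)+g(684,168,0))/2,(g(35,217,.03)+g(720,226,.03))/2)
print('tray nose corners',g(135,86,.02),g(598,84,.02))
E
```

```text
[ 0.3903 -0.1638] [ 0.5347 -0.1645] [ 0.3893 -0.1632] [ 0.5359 -0.1652]
[ 0.4625  -0.16415] [ 0.4626 -0.1642]
tray nose corners [ 0.4104 -0.137 ] [ 0.51   -0.1365]
```

Emit:
step_arm(series=[[[-0.1,0,-4],0,150],[[-0.1,0,-8],0,150],[[-0.1,0,-11],0,150],[[-0.1,0,-12.6],0,150],[[-0.1,0,-12.8],0,150]])

```text
clock: 9.45
tcp_pos: [0.4584, -0.1144, 0.0204]
orientation: [-0.005, 0.707, 0.707, -0.002]
wrist_force: [0.4, 1.2, 0.4]
finger_gap: 0.035
```

Emit:
step_arm(series=[[[0,0,0],0,200],[[0,0,0],0,230],[[0,0,0],0,250],[[0,0,0],0,250]], newtons=30)

```text
clock: 9.95
tcp_pos: [0.4587, -0.1145, 0.0207]
orientation: [-0.005, 0.707, 0.707, -0.002]
wrist_force: [0.1, 0.0, -1.4]
finger_gap: 0.0098
```

Emit:
step_arm(series=[[[0.2,0,0],-0.01,250],[[0.4,0,0],-0.01,250],[[0.6,0,0],-0.01,250],[[0.6,0,0],-0.01,250]])

```text
clock: 10.45
tcp_pos: [0.4639, -0.1142, 0.0207]
orientation: [-0.005, 0.711, 0.704, -0.002]
wrist_force: [-5.3, 0.6, 3.6]
finger_gap: 0.0098
```

Emit:
step_arm(series=[[[0,0,0],0,200],[[0,0,0],0,160],[[0,0,0],0,150]])

```text
clock: 10.82
tcp_pos: [0.4645, -0.1144, 0.0209]
orientation: [-0.005, 0.711, 0.704, -0.002]
wrist_force: [0.9, -0.4, -0.3]
finger_gap: 0.0354
```

Emit:
step_arm(series=[[[0,0,1],0,150],[[0,0,4],0,150],[[0,0,8],0,150],[[0,0,13],0,150],[[0,0,13],0,150]])

```text
clock: 11.45
tcp_pos: [0.4675, -0.1156, 0.1556]
orientation: [-0.001, 0.711, 0.704, -0.0]
wrist_force: [-0.3, 0.8, 0.1]
finger_gap: 0.0351
```

```bash
python3 - <<'E'
from h import *
env.read_camera('wrist')
d=snap('wrist','w7.png'); s=env.get_state(); print(s['clock'],s['tcp_pos'],s['orientation'],s['wrist_force'])
im=cv2.imread('pics/w7.png'); cv2.imwrite('pics/w7c.png',cv2.resize(im[230:370,210:440],None,fx=3.4,fy=3.4,interpolation=cv2.INTER_CUBIC))
k=mask(d['frame'],[100,120,60],[125,255,255],[0,0,640,480]); sides(d,k,.02,'tray')
import pickle; pickle.dump(d,open('w7.pkl','wb'))
E
```

```text
11.55 [ 0.46506632 -0.11458964  0.15180945] [-0.00380727  0.7105551   0.7036295  -0.00157736] [ 0.34301408  0.00435207 -0.86717837]
tray side mid [ 0.4697 -0.1361] ang 0.36 n 104
tray side mid [ 0.5135 -0.0541] ang 89.74 n 186
tray side mid [0.4644 0.0229] ang 179.96 n 123
tray side mid [ 0.4143 -0.0537] ang 89.77 n 186
```

View pics/w7c.png

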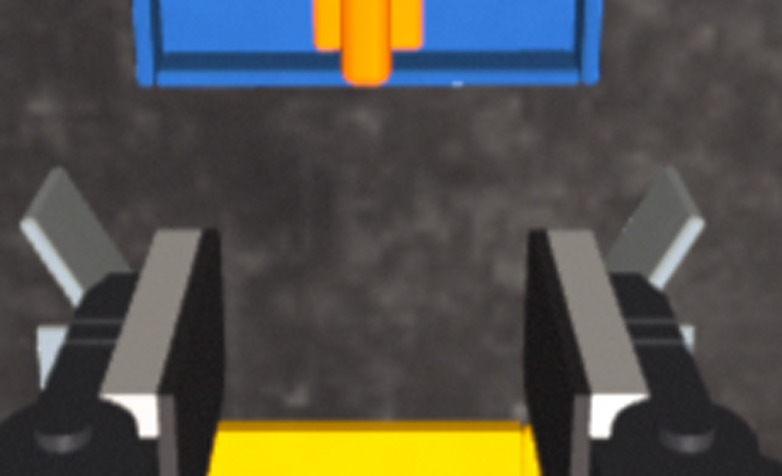

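Emit:
step_arm(series=[[[-0.1,5,0],0.005,255],[[-0.1,10,0],0.005,255],[[-0.1,14.5,0],0.005,255],[[-0.1,17,0],0.005,255],[[-0.1,17,0],0.005,255]])

```text
clock: 12.18
tcp_pos: [0.4628, 0.0569, 0.1505]
orientation: [-0.005, 0.708, 0.707, -0.002]
wrist_force: [-0.4, -0.8, -0.2]
finger_gap: -0.0001
```

Emit:
step_arm(series=[[[0,0,-3.5],0,255],[[0,0,-7],0,255],[[0,0,-10.5],0,255],[[0,0,-12.5],0,255],[[0,0,-12.5],0,255]])

```text
clock: 12.8
tcp_pos: [0.4606, 0.056, 0.0235]
orientation: [-0.007, 0.708, 0.706, -0.004]
wrist_force: [-0.9, 0.9, 1.1]
finger_gap: 0.0001
```

```bash
python3 - <<'E'
from h import *
d=snap('scene','s8.png'); im=cv2.imread('pics/s8.png'); cv2.imwrite('pics/s8.png',cv2.resize(im[120:320,140:380],None,fx=3,fy=3))
s=env.get_state(); print(s['clock'],s['tcp_pos'],s['orientation'],s['wrist_force'],s['finger_gap'])
E
```

```text
12.85 [0.46176061 0.0560615  0.02468558] [-0.00576377  0.70805347  0.70612651 -0.00352385] [ 0.05701182 -0.35677302 -0.0720273 ] 4.989959812756739e-05
```

View pics/s8.png

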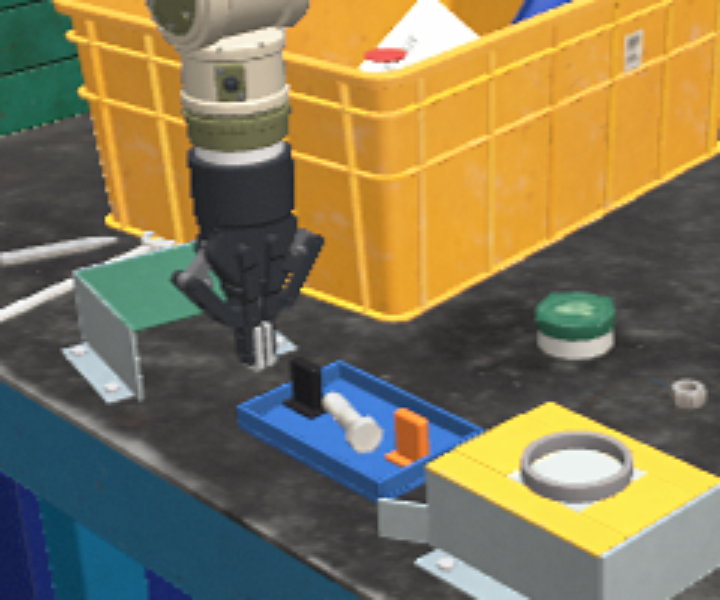

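Emit:
step_arm(series=[[[0.2,0,-0.8],0,255],[[0.2,0,-1.4],0,255],[[0.2,-0.4,-1.4],0,255],[[0.2,-0.8,-1.4],0,255],[[0.2,-1.2,-1.4],0,255]])

```text
clock: 13.48
tcp_pos: [0.464, 0.0437, 0.0109]
orientation: [-0.006, 0.708, 0.706, -0.003]
wrist_force: [0.5, -0.3, 0.6]
finger_gap: 0.0001
```

Emit:
step_arm(series=[[[0,-0.3,0],0,255],[[0,-0.6,0],0,255],[[0,-1.0,0],0,255],[[0,-1.6,0],0,255],[[0,-2.3,0],0,255]])

```text
clock: 14.1
tcp_pos: [0.464, 0.0209, 0.011]
orientation: [-0.006, 0.708, 0.706, -0.003]
wrist_force: [0.1, 4.7, 2.0]
finger_gap: 0.0003
```

Emit:
step_arm(series=[[[0,-0.7,0],0,255],[[0,-1.4,0],0,255],[[0,-2.1,0],0,255],[[0,-2.8,0],0,255],[[0,-3.3,0],0,255]])

```text
clock: 14.72
tcp_pos: [0.4639, -0.0126, 0.011]
orientation: [-0.006, 0.708, 0.706, -0.003]
wrist_force: [0.6, 5.1, 1.5]
finger_gap: 0.0003
```

```bash
python3 - <<'E'
from h import *
d=snap('scene','s9.png'); im=cv2.imread('pics/s9.png'); cv2.imwrite('pics/s9.png',cv2.resize(im[120:320,140:380],None,fx=3,fy=3))
d=snap('wrist','w9.png')
s=env.get_state(); print(s['clock'],s['tcp_pos'],s['wrist_force'],s['ft_torque'])
E
```

```text
14.825 [ 0.46395321 -0.01310099  0.01098771] [-0.05833839  1.08660187  1.11049375] [ 0.16264006 -0.04171063 -0.01237882]
```

View pics/s9.png

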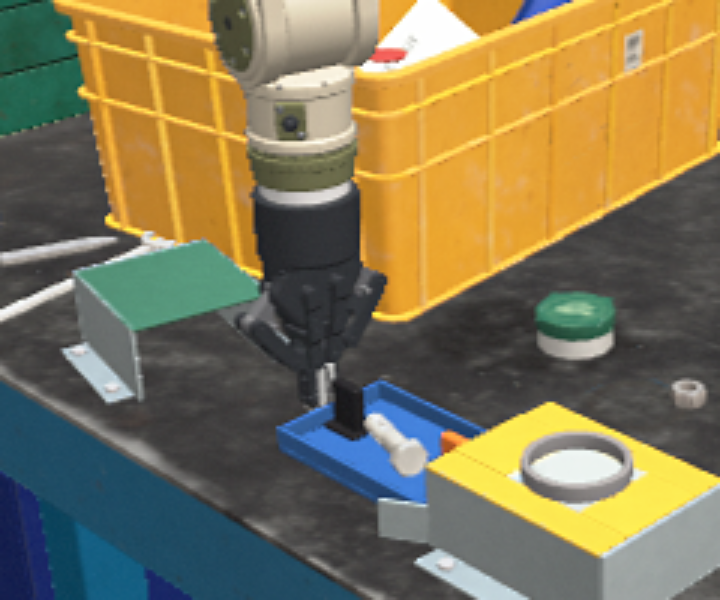

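View pics/w9.png

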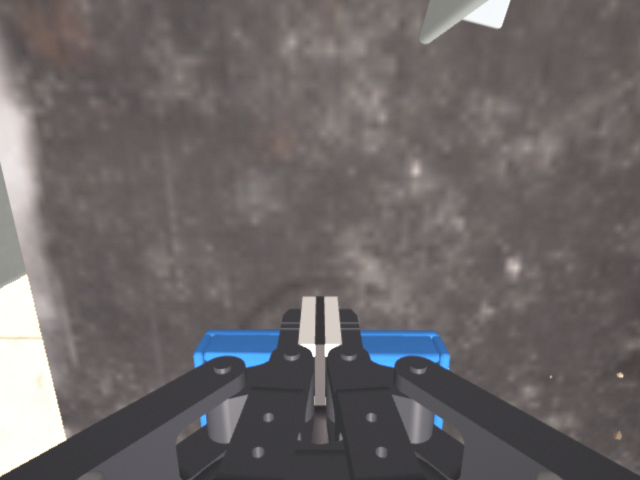

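```bash
python3 - <<'E'
from h import *
d=env.read_camera('wrist'); s=env.get_state(); print(s['tcp_pos'],ray(d,240,330,.02),ray(d,400,330,.02))
E
```

```text
[ 0.46398857 -0.01310291  0.01100773] [ 0.4332931  -0.01456125  0.02      ] [ 0.49388319 -0.01436178  0.02      ]
```

Emit:
step_arm(series=[[[0,-0.4,0],0,255],[[0,-1.0,0],0,255],[[0,-1.6,0],0,255],[[0,-2.2,0],0,255],[[0,-2.8,0],0,255]])

```text
clock: 15.5
tcp_pos: [0.4639, -0.0415, 0.011]
orientation: [-0.005, 0.708, 0.706, -0.004]
wrist_force: [0.1, 3.9, 1.8]
finger_gap: 0.0001
```

Emit:
step_arm(series=[[[0,-0.6,0],0,255],[[0,-1.2,0],0,255],[[0,-1.8,0],0,255],[[0,-2.4,0],0,255],[[0,-3.0,0],0,255]])

```text
clock: 16.12
tcp_pos: [0.4638, -0.0718, 0.0109]
orientation: [-0.005, 0.708, 0.706, -0.004]
wrist_force: [0.5, 5.5, 1.4]
finger_gap: 0.0
```

Emit:
step_arm(series=[[[0,-0.6,0],0,255],[[0,-1.2,0],0,255],[[0,-1.8,0],0,255],[[0,-2.4,0],0,255],[[0,-3.0,0],0,255]])

```text
clock: 16.75
tcp_pos: [0.4637, -0.1022, 0.0109]
orientation: [-0.006, 0.708, 0.706, -0.004]
wrist_force: [0.7, 5.1, 1.7]
finger_gap: 0.0001
```

Emit:
step_arm(series=[[[0,-0.6,0],0,255],[[0,-1.2,0],0,255],[[0,-1.8,0],0,255],[[0,-2.4,0],0,255],[[0,-3.0,0],0,255]])

```text
clock: 17.38
tcp_pos: [0.4635, -0.1324, 0.0109]
orientation: [-0.006, 0.708, 0.706, -0.004]
wrist_force: [0.4, 4.8, 3.4]
finger_gap: 0.0002
```

Emit:
step_arm(series=[[[0,-0.5,0],0,255],[[0,-1.0,0],0,255],[[0,-1.4,0],0,255],[[0,-1.8,0],0,255],[[0,-2.1,0],0,255]])

```text
clock: 18.0
tcp_pos: [0.4633, -0.1536, 0.011]
orientation: [-0.006, 0.708, 0.706, -0.004]
wrist_force: [-0.1, 5.3, 3.2]
finger_gap: -0.0001
```

```bash
python3 - <<'E'
from h import *
d=snap('scene','s10.png'); im=cv2.imread('pics/s10.png'); cv2.imwrite('pics/s10.png',cv2.resize(im[150:350,200:440],None,fx=3,fy=3))
d=snap('wrist','w10.png'); s=env.get_state(); print(s['clock'],s['tcp_pos'],s['wrist_force'])
E
```

```text
18.1 [ 0.46328882 -0.15396019  0.01093081] [0.06669131 2.77878626 3.20169014]
```

View pics/s10.png

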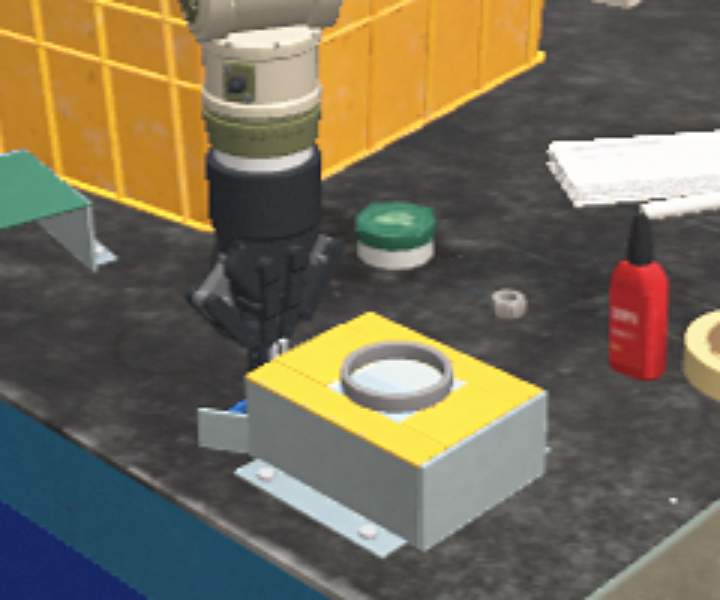

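View pics/w10.png

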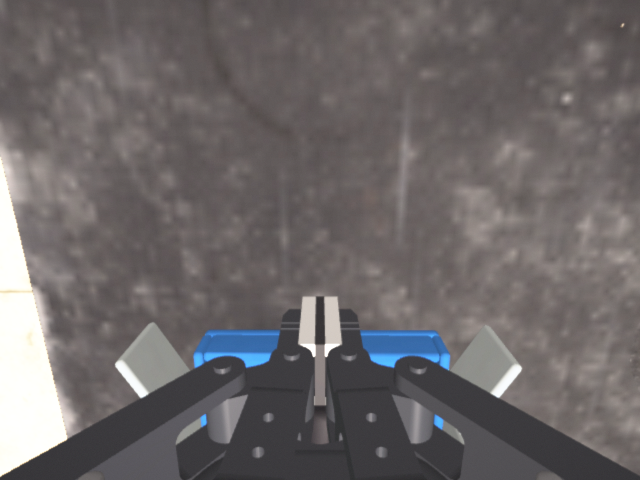

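Emit:
step_arm(series=[[[0,-0.25,0],0,255],[[0,-0.5,0],0,255],[[0,-0.7,0],0,255],[[0,-0.9,0],0,255],[[0,-1.1,0],0,255]])

```text
clock: 18.73
tcp_pos: [0.4631, -0.1648, 0.0109]
orientation: [-0.006, 0.708, 0.706, -0.004]
wrist_force: [0.9, 5.8, 4.0]
finger_gap: -0.0002
```

Emit:
step_arm(series=[[[0,-0.15,0],0,255],[[0,-0.3,0],0,255],[[0,-0.4,0],0,255],[[0,-0.5,0],0,255]])

```text
clock: 19.23
tcp_pos: [0.4629, -0.1695, 0.0109]
orientation: [-0.006, 0.708, 0.706, -0.004]
wrist_force: [-0.0, 5.6, 3.3]
finger_gap: 0.0002
```

Emit:
step_arm(series=[[[0,-0.1,0],0,255],[[0,-0.2,0],0,255],[[0,-0.3,0],0,255]])

```text
clock: 19.6
tcp_pos: [0.4626, -0.1722, 0.0109]
orientation: [-0.007, 0.708, 0.706, -0.004]
wrist_force: [0.6, 5.8, 3.5]
finger_gap: 0.0
```

Emit:
step_arm(series=[[[0,-0.1,0],0,255],[[0,-0.2,0],0,255]])

```text
clock: 19.85
tcp_pos: [0.4624, -0.174, 0.0109]
orientation: [-0.007, 0.708, 0.706, -0.004]
wrist_force: [0.2, 5.4, 3.2]
finger_gap: -0.0002
```

Emit:
step_arm(series=[[[0,-0.1,0],0,255],[[0,-0.2,0],0,255]])

```text
clock: 20.1
tcp_pos: [0.4623, -0.1745, 0.011]
orientation: [-0.008, 0.708, 0.707, -0.002]
wrist_force: [1.5, 10.6, 5.8]
finger_gap: -0.0002
```

Emit:
step_arm(series=[[[0,-0.1,0],0,255],[[0,-0.2,0],0,255]])

```text
clock: 20.35
tcp_pos: [0.4623, -0.1746, 0.011]
orientation: [-0.009, 0.707, 0.707, -0.001]
wrist_force: [1.8, 13.7, 7.5]
finger_gap: -0.0
```

Emit:
step_arm(series=[[[0,0.3,0],0,255],[[0,1.0,0],0,255],[[0,2.0,0],0,255],[[0,3.0,0],0,255],[[0,3.0,2],0,255]])

```text
clock: 20.98
tcp_pos: [0.4606, -0.1428, 0.0299]
orientation: [-0.011, 0.707, 0.707, -0.001]
wrist_force: [-0.1, 0.7, -0.5]
finger_gap: 0.0002
```

Emit:
step_arm(series=[[[0,0,4],0,255],[[0,0,8],0,255],[[0,0,13],0,255],[[0,-4,15],0,255],[[0,-7,15],0,255]])

```text
clock: 21.6
tcp_pos: [0.462, -0.214, 0.1824]
orientation: [-0.009, 0.706, 0.708, -0.001]
wrist_force: [0.5, -0.0, -0.8]
finger_gap: -0.0
```

```bash
python3 - <<'E'
from h import *
env.read_camera('wrist'); env.read_camera('wrist')
d=snap('wrist','w11.png'); s=env.get_state(); print(s['clock'],s['tcp_pos'],s['wrist_force'])
import pickle; pickle.dump(d,open('w11.pkl','wb'))
im=cv2.imread('pics/w11.png'); cv2.imwrite('pics/w11c.png',cv2.resize(im[220:420,200:440],None,fx=3,fy=3,interpolation=cv2.INTER_CUBIC))
E
```

```text
21.75 [ 0.46059458 -0.21339765  0.17983818] [-0.29825505  0.73380752 -0.53531478]
```

View pics/w11.png

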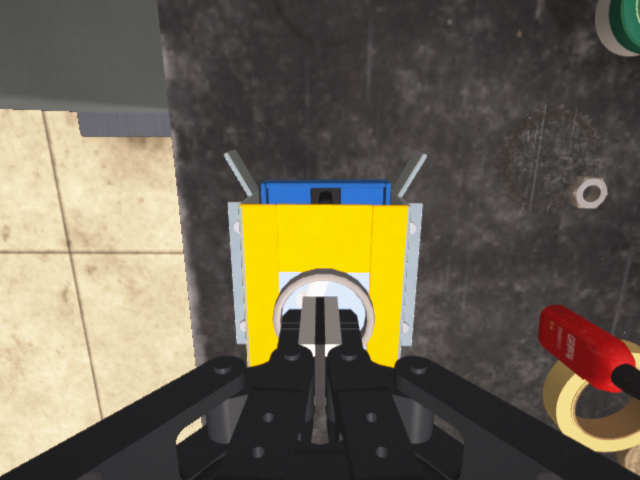

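```bash
python3 - <<'E'
from h import *
import pickle; d=pickle.load(open('w11.pkl','rb'))
im=d['frame']; hsv=cv2.cvtColor(im,cv2.COLOR_RGB2HSV)
for u in (275,300,350,380):
    b=np.where((hsv[160:215,u,0]>100)&(hsv[160:215,u,0]<125)&(hsv[160:215,u,1]>120))[0]+160
    y=np.where((hsv[160:260,u,0]>20)&(hsv[160:260,u,0]<35)&(hsv[160:260,u,1]>120))[0]+160
    print(u,b.min(),y.min(),ray(d,u,b.min(),.02)[:2].round(4),ray(d,u,y.min(),.062)[:2].round(4))
r=im[182]; h=hsv[186]; c=np.where((h[:,0]>100)&(h[:,0]<125)&(h[:,1]>120))[0]; c=c[(c>200)&(c<450)]; print(c.min(),c.max(),ray(d,c.min(),186,.02)[:2],ray(d,c.max(),186,.02)[:2])
E
```

```text
275 180 205 [ 0.4242 -0.184 ] [ 0.429  -0.1947]
300 180 205 [ 0.4433 -0.184 ] [ 0.4458 -0.1947]
350 180 205 [ 0.4814 -0.184 ] [ 0.4792 -0.1946]
380 180 206 [ 0.5041 -0.184 ] [ 0.4992 -0.1953]
260 390 [ 0.4125462  -0.18859375] [ 0.51193859 -0.18854205]
```

View pics/w11c.png

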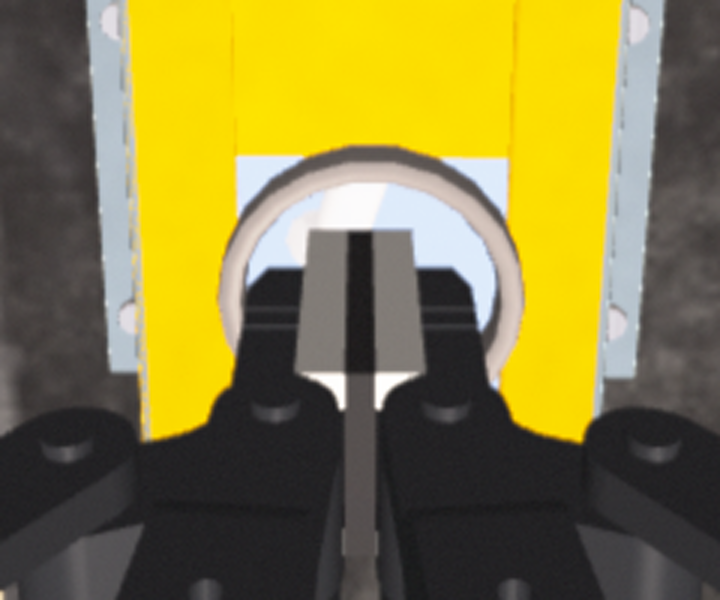

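```bash
python3 - <<'E'
from h import *
import pickle; d=pickle.load(open('w11.pkl','rb'))
print('tail foot',ray(d,300,180,0),ray(d,350,180,0))
a=pickle.load(open('d0.pkl','rb'))['top']['frame'].astype(int); b=snap('top','t12.png')['frame'].astype(int)
for n,(x0,y0,x1,y1) in dict(tin=(292,176,330,213),nut=(360,192,378,212),bottle=(412,180,442,212)).items(): print(n,abs(a-b)[y0:y1,x0:x1].mean())
s=env.get_state(); print(s['clock'],s['wrist_force'],s['qvel'].round(3))
E
```

```text
tail foot [ 0.44201192 -0.18685979  0.        ] [ 0.48257548 -0.18684821  0.        ]
tin 7.159554291133238
nut 7.818518518518519
bottle 58.748958333333334
21.8 [ 0.36288944  0.0570537  -0.66298626] [ 0.016 -0.005 -0.016  0.003  0.001 -0.002]
```

View pics/t12.png

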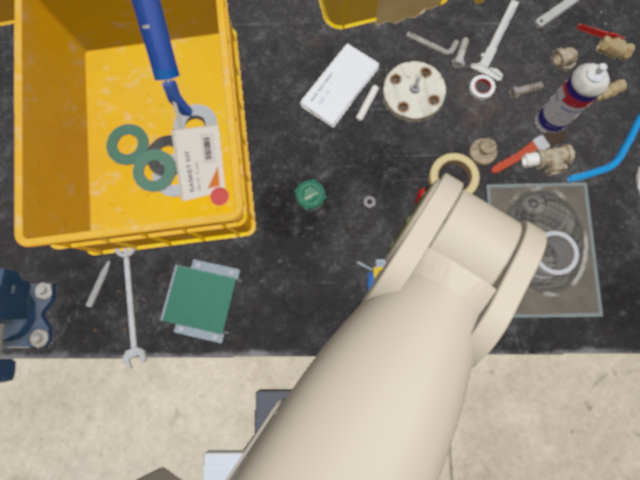

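The arm only hides part of the bottle at (425,195) in this view. The tin at (310,194) and the nut at (369,202) are where they were, and the dock is empty. I'm handing the job in.

```bash
python3 - <<'E'
from workcell import env
print(env.hand_in())
E
```

```text
the job is handed in; nothing more can be done
None
```

The tray is under the hood with its orange end against the back stop. I handed the job in at about 22 s.

**What I did:** I pulled the tray about 13 cm straight out of the dock by the orange tab, turned it in line with the hood and let go. It sat about 3 mm off the hood's centre line, so I gripped the orange tab once more, moved it 5 mm sideways and let go again. Then I went round to the tail and pushed it in with shut fingers. It met the stop slowly: the push force rose from about 5 N to 14 N and the tray stopped moving. I backed off and lifted clear.

**Last checks:**
- **Position:** the tail wall stands about 7.6 mm out of the roof edge, against 8 mm expected. My first reading was 10.6 mm, because I took the pixel row of the wall's foot for its top edge. The tray is square and centred to within about 1 mm.
- **Bolt:** something pale that looks like the bolt shows through the hood window, but the gripper partly covers it. I last saw it clearly in the tray partway through the push.
- **Tin and nut:** neither had moved in the last top view.
- **Bottle:** the arm partly hid it in that view, so my image comparison there (a large difference) says nothing. It was upright in a side view shortly before the stop and still showed in the last wrist picture.
- **Forces:** the gripper was touching nothing at hand-in. The highest reading I saw was about 18 N, while turning the tray, where the gripper pressed down on it by up to 14 N.

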